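Push a pine blank through the width gauge

TASK

Check the width of the pine blank: push it flat along the grey board, through the narrow gap between the two red cheeks, until it lies wholly on the green field beyond. Only push it with the fingers, never grip, lift or tip it, and leave the sanding block, the tin and the dowel stub where they are. Finish with the robot clear of everything.

Things in the scene. Friction and masses are not known exactly. Their poses are not given: they have to be found in the camera images.
- gauge: Go-gauge for board width, fixed to the bench: flat grey board 450 x 340 x 12 mm with two red cheeks and a green painted field. Origin: centre of its underside, on the bench; x is the feed direction (bare infeed end, gap, green field), y left of the feed, z up. The feed runs from the robot's right to its left, within 25 degrees. Only the blank stands on the infeed half.
- gap (a point): Middle of the gap between the red cheeks, on the board's top (12 mm above the bench), above the gauge's origin; axes as the gauge. The cheeks' inner faces are at y = -52 and +52 mm: a gap 104 mm wide. Each cheek is 54 mm long (x = -27 to +27 mm), 24 mm wide with half-round ends of 12 mm radius, and stands 36 mm above the board.
- field (a point): Centre of the green field, on the board's top surface; axes as the gauge. The field is flat paint, 170 mm along x and 150 mm along y; its centre is 125 mm past the middle of the gap, so it begins 13 mm past the cheeks' far ends.
- blank: Loose block of pale pine, two dark knots on top, 110 mm long (its x), 100 wide (its y), 27 thick, about 0.16 kg. Origin: centre of its underside, z up. Starts flat on the infeed end, its x within 20 degrees of the feed, centre up to 30 mm off the gap's middle line. It has 2 mm to spare each side in the gap, slides with ordinary wood friction and stops when not pushed.
- sander: Bystander: cork sanding block with a dark underside, 62 x 34 x 26 mm, on the gauge board beside a cheek or the green field. Origin: centre of its underside.
- tin: Bystander: small metal tin with a blue band, 48 mm diameter, 45 mm high, on the gauge board beside a cheek or the green field. Origin: centre of its underside.
- stub: Bystander: upright dark dowel stub, 32 mm diameter, 40 mm high, on the gauge board beside a cheek or the green field. Origin: centre of its underside.
- corner0 (a point): The blank's front left lower corner, at x = 55, y = 50 mm in the blank's frame, on its underside.
- corner1 (a point): The blank's front right lower corner, at x = 55, y = -50 mm in the blank's frame, on its underside.
- corner2 (a point): The blank's rear left lower corner, at x = -55, y = 50 mm in the blank's frame, on its underside.
- corner3 (a point): The blank's rear right lower corner, at x = -55, y = -50 mm in the blank's frame, on its underside.
Things that resemble listed ones, but are neither listed nor needed, are in the scene too. Of the things like the blank, leave any that is orange; of the rest the smaller one is meant.

How it is judged:
By the outcome, as a careful person would: the job done as asked, in the order asked, and still so for the second after the job is handed in, with the robot touching nothing.
It also fails if it takes over 64 s, if anything falls off the work surface, if the arm or the gripper's body presses on something with over 40 N, if the wrist force passes 120 N, or if a joint passes its speed limit or range.

ROBOT

A 6-joint arm with a two-finger parallel gripper is mounted at the origin on the work surface. World frame = base frame: x ahead of the robot, y to its left, z up, the work surface at z = 0. Lengths are in m, angles in degrees, forces in N, time in s.
With the tool pointing down it reaches from about 0.275 to 0.875 m from the base axis. Payload 12.5 kg.
Tool frame: the origin (TCP) lies at the very end of the fingers, on their centre line; the grasp point (between the pads) lies r.pinch_z behind it (r.pinch_z is the distance from the TCP to the grasp point, in m); z points along the fingers, y is the line along which they close (so a half turn about z gives the same grasp; the last joint's range is limited). The gripper opens to 85 mm and grips with 20 to 120 N. Pads are 22 mm wide; open, the fingers measure 114 mm over their backs; the gripper's body (76 mm by 85 mm) begins 54 mm behind the grasp point. The pads swing forward as they close: fully open they stand 13 mm farther back than shut.
Start: joints at [61.96, 20.094, 94.641, -0, 65.266, -4.847], TCP at [0.217, 0.506, 0.204] pointing down, gripper open.
Joint ranges: [-157.81, 157.81], [-45, 120.19], [0.68, 151.7], [-89.99, 269.99], [4.06, 180], [-164.3, 164.3]. Speed limits (degrees/s): [127.2, 127.2, 159.86, 180, 180, 180].

INTERFACE

Orientations are given as a 3x3 rotation matrix whose columns are the frame's x, y, z axes.
In Python, from workcell import r, get_image gives the robot as it stands.
- The arm moves only by the tool jog_arm, never from a script. Its argument "targets" is a list of rows, each a list of 7 numbers: the shift along the tool's x, y, z scaled (see below), then the turn, a rotation vector about the tool's x, y, z scaled (see below), then the opening, from 0 (shut) to 1 (fully open). A call has 1 to 10 rows; each row shifts and turns the commanded pose from where the row before left it, along the tool's axes as they then stand; what a row does not reach is not made up. The controller multiplies each number of a shift by 0.12 m and each number of a turn by 8 degrees. A row lasts 1/10 s, in which the tool goes at most 50 mm and 8.59 degrees, less where a joint would pass 70% of its speed; a pose out of reach is approached as far as the arm can. A call with a number of a shift or a turn outside -1 to 1 is refused whole. A call with a gripper value outside its range is refused whole. The fingers move at their own pace and stop on an object; "grip_force" is the grip in N (left out, the last holds). Time passes only in rows, so rows that do not move let the fingers close. It gives the time, the measured TCP pose, the force, the opening and the grip force at its end, in the units of the state.
- r.read_state(): the state, without advancing time (a new reading comes with each control period).
- get_image(name): name is "scene" or "side" or "wrist"; returns a dict with "frame" (400x640x3 uint8, blue, green, red), "depth" (400x640 float32, m along the optical axis (not along the pixel's ray), 0 where there is no reading), "mtx" (3x3 intrinsics, pixels), "k1" (the pictures are not rectified: a ray, as slopes to the right and down, at radius r is drawn at 1 + k1 r^2 times it, then the intrinsics apply), "eye" and "attitude" of the camera in the world; the wrist camera has in their place "hand_eye" (4x4, takes a point from camera to tool coordinates, whose origin is the TCP and whose axes are the flange's). Camera axes: x right, y down, z forward; pixel columns grow to the right and rows downward; lengths in m; the calibration is good to about 2 mm. A picture is of the moment at which its call begins: read the wrist's pose just before it.
- r.sign_off(): hands the job in; it is judged then, once.
The state is a dict: "time_s": time; "q": joint angles; "qd": joint speeds; "joint_efforts": joint torques, N m; "position": TCP position; "tool_rot": TCP orientation; "ft_force": force on the tool from outside, world axes, zero at the start; "ft_torque": the same for the moment, N m; "finger_gap": finger opening in m; "grip_force": force on a finger pad.
Only numpy, scipy, OpenCV 4.12 (cv2) and the standard library are available. Lean on these libraries where they do the work, as an engineer would, in place of code of your own. Each camera call takes 0.05 s, during which the arm holds its last target. There are 200 camera calls.

## Working session

There is one attempt and no reset: what is moved stays moved. The work goes in short steps, Python scripts to look and compute and a tool call to move; the robot and the scene stay as the last step left them, time stands still between calls to the robot, and variables do not carry over. Pictures are saved under pics/ and viewed, at most 10 in all, crops included, and the job is handed in when it is done.

Besides the shell and the picture viewer there is one more tool, called after "Request:" as name([rows], argument=value, ...), one row to a line, values as JSON. jog_arm: Moves the arm, as the interface text tells. Its arguments: {"type":"object","properties":{"targets":{"type":"array"},"grip_force":{"type":"number"}},"required":["targets"]}

```bash
mkdir -p pics; ls; python3 - <<'E'
from workcell import r,get_image
import cv2,numpy as np
for n in ("scene","side"):
    g=get_image(n); cv2.imwrite(f"pics/{n}0.png",g["frame"]); np.savez(f"{n}0.npz",**{k:v for k,v in g.items()})
    print(n,g["mtx"],g["k1"],g["eye"],g["attitude"])
s=r.read_state(); print(s["time_s"],s["tool_rot"],r.pinch_z)
E
```

```text
pics
scene [[381.51411746   0.         326.92998782]
 [  0.         381.51411746 202.0475717 ]
 [  0.           0.           1.        ]] -0.033102398407227236 [1.17340437 0.34675215 0.7035952 ] [[-0.57882249  0.53458644 -0.61577744]
 [ 0.81531787  0.36561973 -0.44897547]
 [-0.01487582 -0.76193146 -0.64748681]]
side [[465.11624442   0.         316.64008098]
 [  0.         465.11624442 195.27990934]
 [  0.           0.           1.        ]] -0.0437052695350092 [ 0.31732141 -0.80379391  0.64872204] [[ 0.93067463 -0.23400199  0.28122552]
 [-0.36581719 -0.58525528  0.72363944]
 [-0.00474435 -0.77635    -0.63028419]]
0.1 [[-9.19210490e-01  3.93766257e-01 -4.58959794e-04]
 [ 3.93766519e-01  9.19210045e-01 -9.06718069e-04]
 [ 6.48454725e-05 -1.01418776e-03 -9.99999484e-01]] 0.0187
```

View pics/scene0.png

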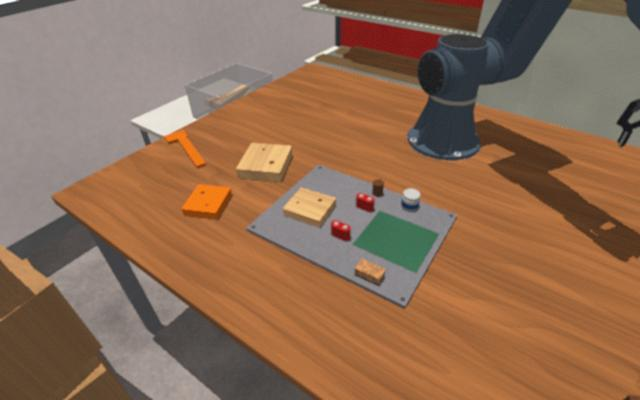

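View pics/side0.png

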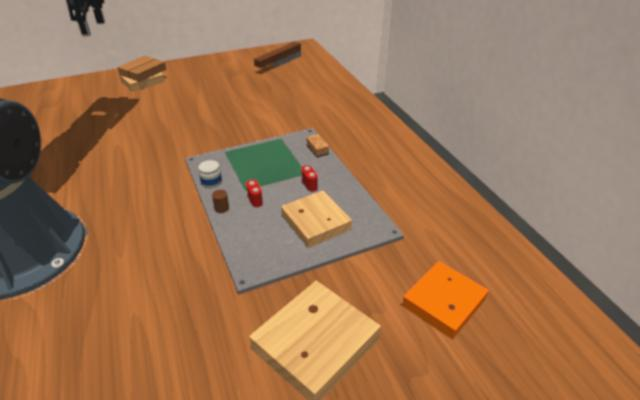

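The scene view shows the blank at about (310,206) on the grey board, the red cheeks at (366,202) and (341,229), and the green field at (397,240). The larger pine decoy (265,161) and the orange one (207,201) are off the board. The stub (378,187) and tin (411,198) are on the robot side of the board and the sander (370,271) on the far side. The side view agrees, with the blank at (316,217).

```bash
cat > h.py <<'E'
import numpy as np,cv2
def rays(g,uv):
    uv=np.asarray(uv,float).reshape(-1,1,2)
    # iterative inverse of the one-coefficient radial model
    return np.c_[cv2.undistortPoints(uv,g["mtx"],np.array([float(g["k1"]),0,0,0])).reshape(-1,2),np.ones(len(uv))]
def plane(g,uv,z,eye=None,R=None):
    eye=g["eye"] if eye is None else eye; R=g["attitude"] if R is None else R
    d=rays(g,uv)@np.asarray(R).T
    return eye+d*((z-eye[2])/d[:,2])[:,None]
def cloud(g,eye=None,R=None):
    eye=g["eye"] if eye is None else eye; R=g["attitude"] if R is None else R
    h,w=g["depth"].shape; u,v=np.meshgrid(np.arange(w),np.arange(h))
    P=(rays(g,np.c_[u.ravel(),v.ravel()])*g["depth"].reshape(-1,1))@np.asarray(R).T+eye
    return P.reshape(h,w,3)
def big(m):
    n,l,s,c=cv2.connectedComponentsWithStats(m.astype(np.uint8)); return [l==i for i in 1+np.argsort(-s[1:,4])]
def rect(P):
    c,s,a=cv2.minAreaRect((P[:,:2]*1000).astype(np.float32)); return np.round(c,1),np.round(s,1),round(a,2)
def masks(g,P):
    f=cv2.cvtColor(g["frame"],cv2.COLOR_BGR2HSV); H,S,V=[f[...,i].astype(int) for i in range(3)]
    green=(H>55)&(H<95)&(S>100); red=((H<6)|(H>174))&(S>150)&(V>80)
    pine=(H>10)&(H<28)&(S<170)&(V>130)&(P[...,2]>.032)&(P[...,2]<.046)
    return green,red,pine
E
python3 - <<'E'
from h import *
for n in("scene","side"):
    g=np.load(f"{n}0.npz"); P=cloud(g); G,R,B=masks(g,P)
    m=big(G)[0]; uv=np.argwhere(m)[:,::-1]; print(n,"field",rect(plane(g,uv,.012)))
    for m in big(R&(P[...,2]>.043)&(P[...,2]<.053)&(P[...,0]>.2))[:2]:
        uv=np.argwhere(m)[:,::-1]; print(" red",rect(plane(g,uv,.048)),len(uv))
    for m in big(B&(P[...,0]>.2))[:3]:
        uv=np.argwhere(m)[:,::-1]; print(" pine",rect(plane(g,uv,.039)),len(uv),P[m].mean(0))
    uv=np.argwhere(abs(P[...,2]-.012)<.004)[:,::-1]
    q=big(abs(P[...,2]-.012)<.005)[0]; print(" board",rect(P[q]))
E
```

```text
scene field (array([533.9,  92.8]), array([141.2, 163.7]), 2.53)
 red (array([607.5, -27.6]), array([28.9, 50.5]), 9.08) 103
 red (array([480.3, -33.4]), array([28.4, 48.4]), 1.71) 81
 pine (array([ 476.1, -400.8]), array([159. , 136.5]), 25.82) 1189 [ 0.47593523 -0.40242906  0.03657266]
 pine (array([ 575.3, -149.5]), array([105.7, 112.7]), 9.17) 1061 [ 0.57540306 -0.14910884  0.0381975 ]
 pine (array([673.7,  96.9]), array([36.2, 62.2]), 2.77) 344 [0.67403229 0.09717263 0.03892415]
 board (array([540.8, -33.3]), array([343.3, 452.6]), 2.67)
side field (array([530.8,  90.3]), array([142.2, 157.1]), 2.26)
 red (array([471.7, -40.3]), array([56.1, 24.7]), 86.4) 126
 red (array([598.6, -35.2]), array([24.7, 57.2]), 3.54) 105
 pine (array([ 465.9, -410.9]), array([153.9, 139.7]), 25.88) 7662 [ 0.46377508 -0.41457963  0.03664623]
 pine (array([ 565.7, -157.6]), array([101.5, 115.3]), 9.24) 1941 [ 0.56569864 -0.15759719  0.03734807]
 pine (array([1658.1,  465.3]), array([ 43.7, 945. ]), 0.32) 823 [1.65869822 0.38962683 0.03889013]
 board (array([536.6, -32.9]), array([341.9, 455.2]), 2.65)
```

Request:
jog_arm([
  [0, 0, -0.3, 0, 0, -0.806, 1],
  [0, 0, -0.3, 0, 0, -0.806, 1],
  [0, 0, -0.3, 0, 0, -0.806, 1],
  [0, 0, -0.3, 0, 0, -0.806, 1],
  [-0.175, -0.339, 0, 0, 0, 0, 1],
  [-0.175, -0.339, 0, 0, 0, 0, 1],
  [-0.175, -0.339, 0, 0, 0, 0, 1],
  [-0.175, -0.339, 0, 0, 0, 0, 1],
  [-0.175, -0.339, 0, 0, 0, 0, 1],
  [-0.175, -0.339, 0, 0, 0, 0, 1],
])

```text
time_s: 1.1
position: [0.3539, 0.2657, 0.3478]
tool_rot: [[-0.999, -0.046, -0.0], [-0.046, 0.999, -0.0], [0.0, -0.0, -1.0]]
ft_force: [1.1, 1.0, 1.0]
finger_gap: 0.0859
grip_force: 0.0
```

Request:
jog_arm([
  [-0.175, -0.339, 0, 0, 0, 0, 1],
  [-0.175, -0.339, 0, 0, 0, 0, 1],
  [-0.175, -0.339, 0, 0, 0, 0, 1],
  [-0.175, -0.339, 0, 0, 0, 0, 1],
  [-0.175, -0.339, 0, 0, 0, 0, 1],
  [-0.175, -0.339, 0, 0, 0, 0, 1],
  [-0.175, -0.339, 0, 0, 0, 0, 1],
  [-0.175, -0.339, 0, 0, 0, 0, 1],
  [0, 0, 0, 0, 0, 0, 1],
  [0, 0, 0, 0, 0, 0, 1],
])

```text
time_s: 2.1
position: [0.536, -0.0506, 0.3472]
tool_rot: [[-0.999, -0.044, -0.001], [-0.044, 0.999, 0.0], [0.001, 0.001, -1.0]]
ft_force: [-0.7, 0.1, 0.1]
finger_gap: 0.0854
grip_force: 0.0
```

```bash
cat > w.py <<'E'
from workcell import r,get_image
from h import *
import sys
def wrist(name):
    s=r.read_state(); g=get_image("wrist"); T=np.asarray(g["hand_eye"]); W=np.asarray(s["tool_rot"])
    g=dict(g); g["attitude"]=W@T[:3,:3]; g["eye"]=W@T[:3,3]+np.asarray(s["position"])
    cv2.imwrite(f"pics/{name}.png",g["frame"]); np.savez(name+".npz",**g)
    print("t",s["time_s"],"tcp",np.round(s["position"],4),"yangle",np.degrees(np.arctan2(W[1,1],W[0,1])),"z",W[:,2].round(3),"F",np.round(s["ft_force"],1),"gap",s["finger_gap"])
    print("eye",g["eye"].round(3),g["attitude"].round(2).tolist())
    return g
def measure(g):
    P=cloud(g); G,R,B=masks(g,P)
    for m in big(G)[:1]: print("field",rect(plane(g,np.argwhere(m)[:,::-1],.012)))
    for m in big(R&(P[...,2]>.044)&(P[...,2]<.053))[:2]: print("red",rect(plane(g,np.argwhere(m)[:,::-1],.048)),m.sum())
    for m in big(B)[:2]: print("pine",rect(plane(g,np.argwhere(m)[:,::-1],.039)),m.sum())
if __name__=="__main__": measure(wrist(sys.argv[1]))
E
python3 w.py w1
```

```text
t 2.1 tcp [ 0.536  -0.0506  0.3472] yangle 92.50705132168484 z [-0.001  0.    -1.   ] F [-0.7  0.1  0.1] gap 0.08535076081073119
eye [ 0.459 -0.055  0.517] [[-0.04, 0.95, 0.3], [1.0, 0.04, 0.01], [-0.0, 0.3, -0.95]]
field (array([594.7, 131. ]), array([ 6.3, 12.8]), 71.84)
red (array([474.1, -36. ]), array([22.3, 49.4]), 2.48) 398
red (array([601.2, -30.5]), array([23. , 50.5]), 2.5) 352
pine (array([ 468.2, -405.9]), array([151.4, 140.9]), 25.74) 10866
pine (array([ 568.7, -152. ]), array([100.3, 110.3]), 9.31) 4436
```

View pics/w1.png

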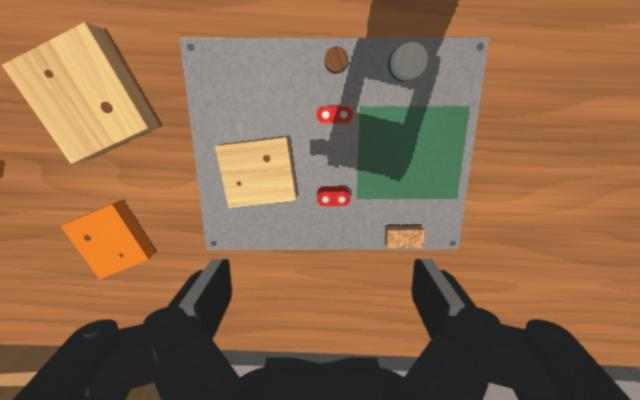

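The wrist view from above shows the blank around (257,172), the cheeks at (334,115) and (334,197), the stub (336,59), the tin (408,61) and the sander (405,237). In the gauge frame the blank is at about x=-120, y=-26 mm with a yaw of +7°. I'll square and centre it first by pushing on its right side with two spread fingers.

Request:
jog_arm([
  [-0.245, -0.214, 0, 0, 0, 0, 0.6],
  [-0.245, -0.214, 0, 0, 0, 0, 0.6],
  [-0.245, -0.214, 0, 0, 0, 0, 0.6],
  [-0.245, -0.214, 0, 0, 0, 0, 0.6],
  [0, 0, 0.343, 0, 0, 0, 0.6],
  [0, 0, 0.343, 0, 0, 0, 0.6],
  [0, 0, 0.343, 0, 0, 0, 0.6],
  [0, 0, 0.343, 0, 0, 0, 0.6],
  [0, 0, 0.343, 0, 0, 0, 0.6],
  [0, 0, 0.343, 0, 0, 0, 0.6],
])

```text
time_s: 3.15
position: [0.6581, -0.1456, 0.1]
tool_rot: [[-0.999, -0.047, 0.001], [-0.047, 0.999, 0.0], [-0.001, -0.0, -1.0]]
ft_force: [1.4, -0.3, 0.1]
finger_gap: 0.0512
grip_force: 0.0
```

Request:
jog_arm([
  [0, 0, 0.25, 0, 0, 0, 0.6],
  [0, 0, 0.22, 0, 0, 0, 0.6],
  [0, 0, 0, 0, 0, 0, 0.6],
])

```text
time_s: 3.45
position: [0.656, -0.1452, 0.0413]
tool_rot: [[-0.999, -0.047, -0.006], [-0.047, 0.999, 0.002], [0.006, 0.002, -1.0]]
ft_force: [-0.8, 0.9, -0.7]
finger_gap: 0.051
grip_force: 0.0
```

```bash
python3 w.py w2
```

```text
t 3.45 tcp [ 0.656  -0.1452  0.0413] yangle 92.68751532274653 z [-0.006  0.002 -1.   ] F [-0.8  0.9 -0.7] gap 0.05101928296025087
eye [ 0.579 -0.15   0.212] [[-0.05, 0.95, 0.3], [1.0, 0.04, 0.02], [0.0, 0.3, -0.95]]
field (array([582.4,  18.9]), array([13.6,  7.3]), 46.32)
red (array([602. , -31.5]), array([24.1, 56.3]), 1.22) 3631
pine (array([ 572.4, -152.3]), array([ 93.1, 109.5]), 9.31) 36700
```

View pics/w2.png

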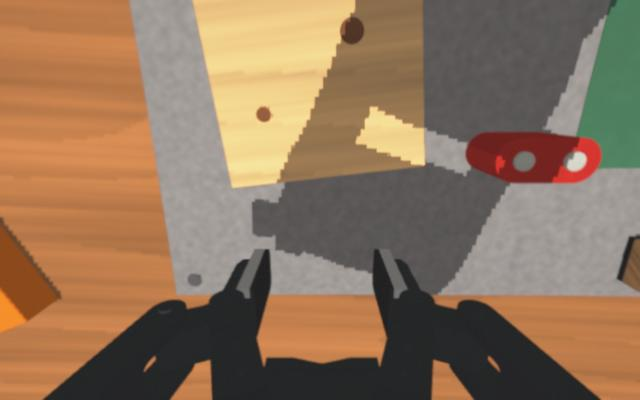

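The fingers stand clear of the blank's right side: its lower edge is at image row 165–185 and the fingertips are at row 250. I'll lower them and push left.

Request:
jog_arm([
  [0, 0, 0.2, 0, 0, 0, 0.6],
  [0, 0, 0, 0, 0, 0, 0.6],
  [0.1, 0, 0, 0, 0, 0, 0.6],
  [0.1, 0, 0, 0, 0, 0, 0.6],
  [0.06, 0, 0, 0, 0, 0, 0.6],
  [0.06, 0, 0, 0, 0, 0, 0.6],
  [0.04, 0, 0, 0, 0, 0, 0.6],
  [0, 0, 0, 0, 0, 0, 0.6],
])

```text
time_s: 4.3
position: [0.6149, -0.1493, 0.021]
tool_rot: [[-0.999, -0.045, 0.0], [-0.045, 0.999, -0.0], [-0.0, -0.0, -1.0]]
ft_force: [-0.0, -1.0, -0.2]
finger_gap: 0.051
grip_force: 0.0
```

```bash
python3 w.py w3
```

```text
t 4.3 tcp [ 0.6149 -0.1493  0.021 ] yangle 92.5930004958447 z [ 0. -0. -1.] F [-0.  -1.  -0.2] gap 0.0510223563184919
eye [ 0.537 -0.154  0.191] [[-0.04, 0.95, 0.3], [1.0, 0.04, 0.01], [-0.0, 0.3, -0.95]]
field (array([581.8,  18.7]), array([15.8,  8.9]), 79.92)
red (array([601. , -31.8]), array([25.3, 56. ]), 2.91) 3800
pine (array([ 568.9, -152.9]), array([ 99.5, 109.4]), 9.36) 42786
```

View pics/w3.png

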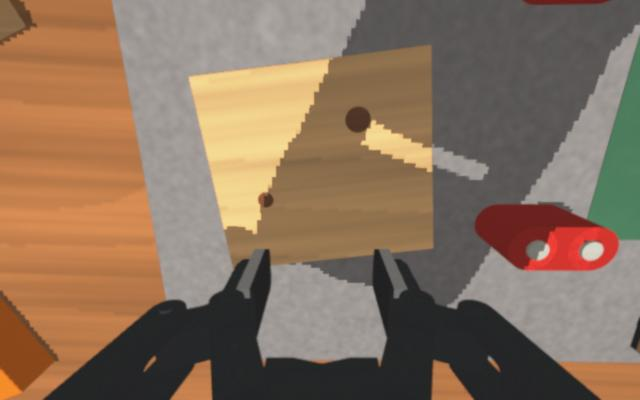

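The picture shows the fingertips at (262,255) and (382,255), overlapping the blank's lower edge. There's no force and the blank hasn't moved, so I'll check the tip geometry from the depth image.

```bash
python3 - <<'E'
from h import *
for n in("w2","w3"):
    g=np.load(n+".npz"); P=cloud(g)
    for u,v in [(265,252),(262,262),(257,275),(250,290),(265,300),(382,255),(388,270),(395,290)]:
        print(n,u,v,P[v,u].round(4),g["frame"][v,u])
g=np.load("w3.npz");P=cloud(g)
for v in range(240,275,4): print(v,P[v,250].round(3),P[v,320].round(3),P[v,420].round(3))
E
```

```text
w2 265 252 [ 0.6466 -0.1731  0.0795] [37 35 36]
w2 262 262 [ 0.6467 -0.1728  0.0889] [36 36 36]
w2 257 275 [ 0.647  -0.173   0.0993] [36 35 36]
w2 250 290 [ 0.6473 -0.1736  0.1096] [54 55 56]
w2 265 300 [ 0.6653 -0.1714  0.09  ] [35 38 43]
w2 382 255 [ 0.6439 -0.1192  0.083 ] [ 98 102 103]
w2 388 270 [ 0.6445 -0.1189  0.0954] [100 104 105]
w2 395 290 [ 0.645  -0.1191  0.1093] [106 110 112]
w3 265 252 [ 0.6054 -0.1772  0.0588] [37 35 37]
w3 262 262 [ 0.605  -0.1768  0.069 ] [36 34 35]
w3 257 275 [ 0.6051 -0.1768  0.0797] [35 33 34]
w3 250 290 [ 0.6062 -0.1778  0.0885] [53 54 54]
w3 265 300 [ 0.6241 -0.1756  0.0694] [39 40 40]
w3 382 255 [ 0.603  -0.123   0.0616] [ 96 100 101]
w3 388 270 [ 0.6032 -0.1229  0.0747] [100 104 105]
w3 395 290 [ 0.6035 -0.123   0.0888] [105 109 110]
240 [ 0.609 -0.189  0.038] [ 0.607 -0.151  0.04 ] [ 0.605 -0.099  0.04 ]
244 [ 0.611 -0.189  0.039] [ 0.609 -0.151  0.039] [ 0.607 -0.098  0.039]
248 [ 0.613 -0.189  0.04 ] [ 0.612 -0.151  0.039] [ 0.61  -0.097  0.038]
252 [ 0.616 -0.189  0.038] [ 0.614 -0.151  0.039] [ 0.625 -0.087  0.012]
256 [ 0.618 -0.189  0.039] [ 0.617 -0.151  0.039] [ 0.628 -0.087  0.011]
260 [ 0.606 -0.183  0.067] [ 0.634 -0.15   0.012] [ 0.631 -0.087  0.012]
264 [ 0.606 -0.182  0.07 ] [ 0.636 -0.15   0.013] [ 0.633 -0.086  0.012]
268 [ 0.605 -0.181  0.074] [ 0.64  -0.15   0.011] [ 0.637 -0.086  0.012]
272 [ 0.605 -0.18   0.077] [ 0.642 -0.15   0.012] [ 0.639 -0.085  0.012]
```

```bash
python3 - <<'E'
from workcell import get_image
import cv2,numpy as np
a=get_image("side"); b=get_image("scene"); np.savez("side1.npz",**a); np.savez("scene1.npz",**b)
A=cv2.resize(a["frame"][120:270,230:430],(800,600)[:2] if 0 else (400,300),interpolation=cv2.INTER_CUBIC)
B=cv2.resize(b["frame"][130:280,250:450],(400,300),interpolation=cv2.INTER_CUBIC)
cv2.imwrite("pics/s1.png",np.hstack([A,B]))
E
```

```text
(no output)
```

View pics/s1.png

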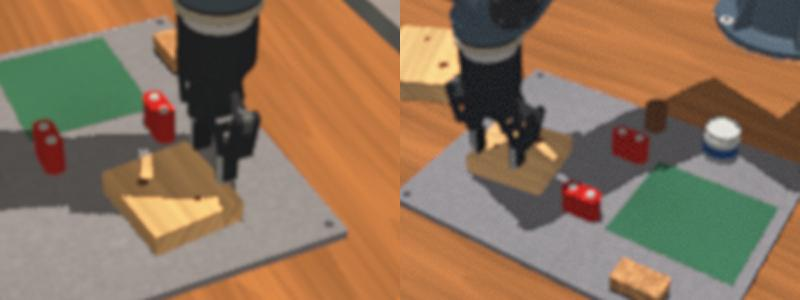

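The side crop (left) shows the fingers beside the blank's far edge with a tip near (228,185). The scene crop (right) shows a tip near (517,165) in front of or above the blank. I'll read the tip heights from those depths.

```bash
python3 - <<'E'
from h import *
for n in("side1","scene1"):
    g=np.load(n+".npz"); P=cloud(g); f=g["frame"]
    m=(f.max(2)<75)&(f.max(2).astype(int)-f.min(2)<25)&(P[...,2]>.016)&(abs(P[...,0]-.615)<.05)&(abs(P[...,1]+.149)<.07)
    Q=P[m]; print(n,len(Q))
    o=Q[np.argsort(Q[:,2])]
    print(o[:12].round(3).tolist()); print([ (round(float(z),3),int((abs(Q[:,2]-z)<.0025).sum())) for z in np.arange(.02,.1,.005)])
    for v in range(196,222,2) if n=="scene1" else []: print(v,P[v,308].round(3),f[v,308])
E
```

```text
side1 4668
[[0.62, -0.123, 0.05], [0.613, -0.124, 0.05], [0.616, -0.122, 0.05], [0.611, -0.124, 0.051], [0.614, -0.123, 0.052], [0.621, -0.122, 0.052], [0.608, -0.124, 0.052], [0.617, -0.125, 0.053], [0.618, -0.123, 0.053], [0.606, -0.125, 0.054], [0.616, -0.123, 0.054], [0.608, -0.124, 0.055]]
[(0.02, 0), (0.025, 0), (0.03, 0), (0.035, 0), (0.04, 0), (0.045, 0), (0.05, 7), (0.055, 16), (0.06, 26), (0.065, 31), (0.07, 35), (0.075, 27), (0.08, 30), (0.085, 21), (0.09, 14), (0.095, 28)]
scene1 3225
[[0.614, -0.178, 0.056], [0.624, -0.176, 0.058], [0.621, -0.175, 0.059], [0.619, -0.176, 0.06], [0.615, -0.177, 0.06], [0.624, -0.176, 0.061], [0.629, -0.175, 0.061], [0.628, -0.175, 0.064], [0.623, -0.114, 0.064], [0.618, -0.111, 0.064], [0.614, -0.112, 0.065], [0.62, -0.175, 0.065]]
[(0.02, 0), (0.025, 0), (0.03, 0), (0.035, 0), (0.04, 0), (0.045, 0), (0.05, 0), (0.055, 1), (0.06, 6), (0.065, 12), (0.07, 11), (0.075, 16), (0.08, 11), (0.085, 17), (0.09, 13), (0.095, 17)]
196 [ 0.609 -0.123  0.102] [ 74 106 133]
198 [ 0.614 -0.119  0.101] [55 77 96]
200 [ 0.622 -0.113  0.103] [29 26 29]
202 [ 0.625 -0.111  0.099] [35 30 26]
204 [ 0.624 -0.112  0.091] [40 38 35]
206 [ 0.623 -0.113  0.084] [47 45 45]
208 [ 0.622 -0.114  0.076] [52 50 49]
210 [ 0.625 -0.112  0.073] [51 48 47]
212 [ 0.623 -0.114  0.064] [62 61 61]
214 [ 0.62  -0.117  0.053] [ 82 101 120]
216 [ 0.614 -0.122  0.039] [ 75 109 142]
218 [ 0.616 -0.121  0.034] [ 72 108 138]
220 [ 0.616 -0.122  0.026] [ 77 112 144]
```

All three cameras put the real fingertips about 29 mm above the reported TCP at this opening, so the fingers were passing over the blank. I'll back off, lower to match, and check the height before pushing.

Request:
jog_arm([
  [-0.15, 0, 0, 0, 0, 0, 0.6],
  [-0.15, 0, 0, 0, 0, 0, 0.6],
  [0, 0, 0.08, 0, 0, 0, 0.6],
  [0, 0, 0.08, 0, 0, 0, 0.6],
  [0, 0, 0, 0, 0, 0, 0.6],
])

```text
time_s: 4.95
position: [0.6491, -0.1473, -0.001]
tool_rot: [[-0.999, -0.045, -0.004], [-0.045, 0.999, 0.001], [0.004, 0.001, -1.0]]
ft_force: [0.4, -0.2, -0.2]
finger_gap: 0.0511
grip_force: 0.0
```

```bash
cat > tip.py <<'E'
from workcell import r,get_image
from h import *
s=r.read_state(); p=np.asarray(s["position"]); print(s["time_s"],p.round(4),np.round(s["ft_force"],1))
for n in("side","scene"):
    g=get_image(n); P=cloud(g); f=g["frame"]
    m=(f.max(2)<75)&(f.max(2).astype(int)-f.min(2)<25)&(P[...,2]>.016)&(np.abs(P[...,:2]-p[:2]).max(2)<.055)
    o=P[m]; o=o[np.argsort(o[:,2])]; print(n,o[:4].round(3).tolist())
E
python3 tip.py
```

```text
4.95 [ 0.6491 -0.1473 -0.001 ] [ 0.4 -0.2 -0.2]
side [[0.654, -0.12, 0.027], [0.642, -0.12, 0.028], [0.643, -0.123, 0.03], [0.651, -0.18, 0.03]]
scene [[0.657, -0.175, 0.03], [0.653, -0.175, 0.031], [0.662, -0.174, 0.031], [0.648, -0.175, 0.034]]
```

Request:
jog_arm([
  [0, 0, 0.045, 0, 0, 0, 0.6],
  [0.08, 0, 0, 0, 0, 0, 0.6],
  [0.05, 0, 0, 0, 0, 0, 0.6],
  [0.05, 0, 0, 0, 0, 0, 0.6],
  [0.05, 0, 0, 0, 0, 0, 0.6],
  [0.05, 0, 0, 0, 0, 0, 0.6],
  [0.04, 0, 0, 0, 0, 0, 0.6],
  [0, 0, 0, 0, 0, 0, 0.6],
])

```text
time_s: 5.85
position: [0.6121, -0.1494, -0.004]
tool_rot: [[-0.999, -0.045, -0.0], [-0.045, 0.999, 0.0], [0.0, 0.0, -1.0]]
ft_force: [0.3, 0.7, 0.5]
finger_gap: 0.0514
grip_force: 0.0
```

```bash
cat >> w.py <<'E'
    p=r.read_state()["position"]; d=(np.asarray(p[:2])*1000-[537.7,-33.2]); print("tcp gauge x,y", -.0436*d[0]+.999*d[1], -.999*d[0]-.0436*d[1])
E
python3 w.py w4
```

```text
File "w.py", line 17
    p=r.read_state()["position"]; d=(np.asarray(p[:2])*1000-[537.7,-33.2]); print("tcp gauge x,y", -.0436*d[0]+.999*d[1], -.999*d[0]-.0436*d[1])
IndentationError: unexpected indent
```

```bash
sed -i 's/^if __name__.*/if __name__=="__main__":\n    measure(wrist(sys.argv[1]))/' w.py; python3 w.py w4
```

```text
t 5.85 tcp [ 0.6121 -0.1494 -0.004 ] yangle 92.58813527473306 z [-0.  0. -1.] F [0.3 0.7 0.5] gap 0.05139072844600072
eye [ 0.534 -0.154  0.166] [[-0.04, 0.95, 0.3], [1.0, 0.04, 0.01], [-0.0, 0.3, -0.95]]
field (array([591.5,  14.2]), array([3.5, 1.9]), 19.36)
red (array([601.2, -36.9]), array([25.8, 48.2]), 2.05) 4293
red (array([589.7, -55. ]), array([0., 0.]), 0.0) 1
pine (array([ 550.5, -148.2]), array([ 99.3, 109.1]), 2.59) 67414
tcp gauge x,y -119.37855100507161 -69.59681986095922
```

The blank is square now and still about 7.8 mm to the right. I'll finish the side push, then back off and rise for an overhead check.

Request:
jog_arm([
  [0.035, 0, 0, 0, 0, 0, 0.6],
  [0.03, 0, 0, 0, 0, 0, 0.6],
  [0, 0, 0, 0, 0, 0, 0.6],
  [-0.1, 0, 0, 0, 0, 0, 0.6],
  [-0.2, 0, -0.1, 0, 0, 0, 0.6],
  [0, 0, -0.4, 0, 0, 0, 0.6],
  [0, -0.2, -0.35, 0, 0, 0, 0.6],
  [0, -0.2, -0.35, 0, 0, 0, 0.6],
  [0.2, 0, -0.35, 0, 0, 0, 0.6],
  [0, 0, 0, 0, 0, 0, 0.6],
])

```text
time_s: 6.9
position: [0.6197, -0.1988, 0.1881]
tool_rot: [[-0.999, -0.044, 0.007], [-0.044, 0.999, -0.003], [-0.007, -0.004, -1.0]]
ft_force: [-0.5, -0.2, 0.1]
finger_gap: 0.0513
grip_force: 0.0
```

```bash
python3 w.py w5
```

```text
t 6.9 tcp [ 0.6197 -0.1988  0.1881] yangle 92.52252020406904 z [ 0.007 -0.003 -1.   ] F [-0.5 -0.2  0.1] gap 0.05133359627403796
eye [ 0.541 -0.203  0.357] [[-0.04, 0.95, 0.31], [1.0, 0.04, 0.01], [-0.0, 0.31, -0.95]]
field (array([592.1, 126.9]), array([16.3, 14.9]), 48.15)
red (array([475.4, -37.4]), array([23.1, 55.5]), 1.95) 1403
red (array([601.9, -31.9]), array([23.6, 55.6]), 2.42) 926
pine (array([ 490.2, -396.3]), array([105.9, 138.4]), 26.03) 14168
pine (array([ 542.7, -148.7]), array([ 97.9, 109.3]), 2.5) 10185
tcp gauge x,y -168.20244692693237 -74.38726335354332
```

View pics/w5.png

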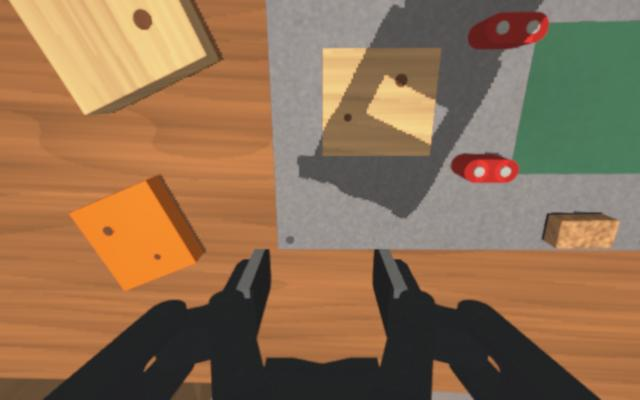

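The overhead view shows the blank squared at (381,102) and lined up between the cheeks (508,30) and (485,169). Its offset is about 1 mm. Next I turn the tool 90° and go behind it.

Request:
jog_arm([
  [0.31, -0.14, 0, 0, 0, 0.9375, 0.6],
  [0, 0, 0, 0, 0, 0.9375, 0.6],
  [0, 0, 0, 0, 0, 0.9375, 0.6],
  [0, 0, 0, 0, 0, 0.9375, 0.6],
  [0, 0, 0, 0, 0, 0.9375, 0.6],
  [0, 0, 0, 0, 0, 0.9375, 0.6],
  [0, 0, 0, 0, 0, 0.9375, 0.6],
  [0, 0, 0, 0, 0, 0.9375, 0.6],
  [0, 0, 0, 0, 0, 0.9375, 0.6],
  [0, 0, 0, 0, 0, 0.9375, 0.6],
])

```text
time_s: 7.95
position: [0.5823, -0.2151, 0.1803]
tool_rot: [[-0.298, 0.955, -0.002], [0.955, 0.298, 0.001], [0.002, -0.002, -1.0]]
ft_force: [0.1, -0.6, -0.3]
finger_gap: 0.0511
grip_force: 0.0
```

Request:
jog_arm([
  [0, 0, 0, 0, 0, 0.9375, 0.6],
  [0, 0, 0, 0, 0, 0.9375, 0.6],
  [0, 0, 0, 0, 0, 0, 0.6],
  [0, 0, 0, 0, 0, 0, 0.6],
])

```text
time_s: 8.35
position: [0.5824, -0.2153, 0.1809]
tool_rot: [[-0.049, 0.999, -0.002], [0.999, 0.049, 0.001], [0.001, -0.001, -1.0]]
ft_force: [-0.5, 0.2, -0.4]
finger_gap: 0.0511
grip_force: 0.0
```

```bash
python3 w.py w6; python3 -c "
from workcell import r;print(r.read_state()['q'])"
```

```text
t 8.35 tcp [ 0.5824 -0.2153  0.1809] yangle 2.8316327764437177 z [-0.002  0.001 -1.   ] F [-0.5  0.2 -0.4] gap 0.05108956591679229
eye [ 0.579 -0.139  0.351] [[1.0, 0.05, 0.01], [0.05, -0.95, -0.3], [-0.0, 0.3, -0.95]]
red (array([602.8, -57.4]), array([11.8,  2.2]), 2.68) 34
red (array([477.4, -63.1]), array([9.2, 0.7]), 3.18) 18
pine (array([ 543.3, -148. ]), array([ 99.2, 109. ]), 2.6) 11096
pine (array([ 526.8, -405. ]), array([52.2, 89.8]), 24.9) 1588
tcp gauge x,y -183.9404139573105 -36.79996277289921
[-2.45857301e+01  2.87815140e+01  8.47822629e+01  4.30227952e-04
  6.65067921e+01 -2.74011948e+01]
```

Request:
jog_arm([
  [-0.08, -0.15, 0, 0, 0, 0.04, 0.6],
  [-0.08, -0.15, 0, 0, 0, 0, 0.6],
  [0, 0, 0.3, 0, 0, 0, 0.6],
  [0, 0, 0.3, 0, 0, 0, 0.6],
  [0, 0, 0.3, 0, 0, 0, 0.6],
  [0, 0, 0.3, 0, 0, 0, 0.6],
  [0, 0, 0.2, 0, 0, 0, 0.6],
  [0, 0, 0, 0, 0, 0, 0.6],
])

```text
time_s: 9.2
position: [0.5455, -0.2353, 0.0107]
tool_rot: [[-0.042, 0.999, -0.005], [0.999, 0.042, 0.003], [0.003, -0.005, -1.0]]
ft_force: [-0.6, 0.5, 0.0]
finger_gap: 0.0512
grip_force: 0.0
```

```bash
python3 w.py w7; python3 tip.py
```

```text
t 9.2 tcp [ 0.5455 -0.2353  0.0107] yangle 2.4147725972529153 z [-0.005  0.003 -1.   ] F [-0.6  0.5  0. ] gap 0.05118217473449588
eye [ 0.543 -0.159  0.181] [[1.0, 0.04, 0.01], [0.04, -0.95, -0.3], [-0.01, 0.3, -0.95]]
pine (array([ 544. , -161.7]), array([99.2, 82.5]), 2.55) 44778
pine (array([ 472.6, -324. ]), array([24.1, 11.3]), 2.18) 362
tcp gauge x,y -202.91339290790597 -0.23519294284957937
9.25 [ 0.5468 -0.2359  0.0129] [ 0.4 -0.2  0.7]
side [[0.571, -0.243, 0.043], [0.571, -0.235, 0.043], [0.571, -0.238, 0.044], [0.571, -0.233, 0.045]]
scene [[0.523, -0.242, 0.051], [0.525, -0.233, 0.053], [0.524, -0.23, 0.053], [0.522, -0.228, 0.053]]
```

Request:
jog_arm([
  [0, 0, 0.08, 0, 0, 0, 0.6],
  [0, 0, 0.07, 0, 0, 0, 0.6],
  [0.09, 0, 0, 0, 0, 0, 0.6],
  [0.05, 0, 0, 0, 0, 0, 0.6],
  [0.05, 0, 0, 0, 0, 0, 0.6],
  [0.05, 0, 0, 0, 0, 0, 0.6],
  [0.05, 0, 0, 0, 0, 0, 0.6],
  [0.05, 0, 0, 0, 0, 0, 0.6],
  [0.05, 0, 0, 0, 0, 0, 0.6],
  [0, 0, 0, 0, 0, 0, 0.6],
])

```text
time_s: 10.35
position: [0.5455, -0.1888, -0.0041]
tool_rot: [[-0.04, 0.999, -0.0], [0.999, 0.04, 0.0], [0.0, -0.0, -1.0]]
ft_force: [-0.7, -0.1, -1.2]
finger_gap: 0.0512
grip_force: 0.0
```

```bash
python3 w.py w8
```

```text
t 10.35 tcp [ 0.5455 -0.1888 -0.0041] yangle 2.3122448203238504 z [-0.  0. -1.] F [-0.7 -0.1 -1.2] gap 0.05123186370811112
eye [ 0.543 -0.112  0.166] [[1.0, 0.04, 0.01], [0.04, -0.95, -0.3], [-0.0, 0.3, -0.95]]
pine (array([ 542.8, -128. ]), array([99.2, 99.9]), 2.28) 62522
pine (array([ 577.6, -178.1]), array([0., 0.]), 0.0) 1
tcp gauge x,y -156.12142507584446 -1.0894252030140548
```

View pics/w8.png

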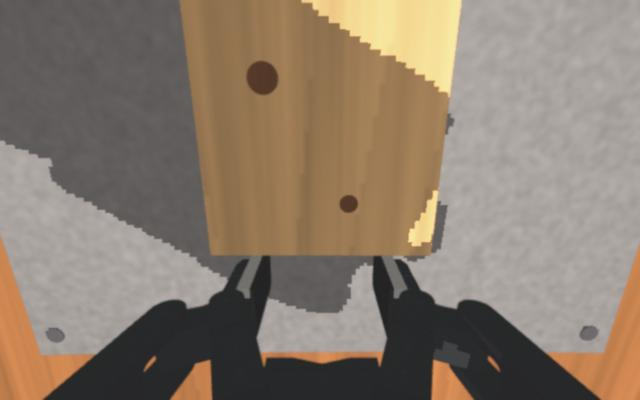

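Both fingertips, at (258,258) and (382,258), sit flat on the rear face and the blank is straight. I'll push into the gap.

Request:
jog_arm([
  [0.04, 0, 0, 0, 0, -0.02, 0.6],
  [0.04, 0, 0, 0, 0, 0, 0.6],
  [0.04, 0, 0, 0, 0, 0, 0.6],
  [0.04, 0, 0, 0, 0, 0, 0.6],
  [0.04, 0, 0, 0, 0, 0, 0.6],
  [0.04, 0, 0, 0, 0, 0, 0.6],
  [0.04, 0, 0, 0, 0, 0, 0.6],
  [0.04, 0, 0, 0, 0, 0, 0.6],
  [0.04, 0, 0, 0, 0, 0, 0.6],
  [0.04, 0, 0, 0, 0, 0, 0.6],
])

```text
time_s: 11.4
position: [0.5436, -0.1412, -0.0041]
tool_rot: [[-0.043, 0.999, 0.0], [0.999, 0.043, -0.0], [-0.0, 0.0, -1.0]]
ft_force: [-0.1, -0.4, 0.3]
finger_gap: 0.0513
grip_force: 0.5
```

```bash
cat > c.py <<'E'
from workcell import r,get_image
from h import *
s=r.read_state(); W=s["tool_rot"]; print(s["time_s"],np.round(s["position"],4),np.degrees(np.arctan2(W[1][1],W[0][1])),np.round(s["ft_force"],1))
for n in("side","scene"):
    g=get_image(n); P=cloud(g); G,R,B=masks(g,P)
    # bystander and cheek positions plus the blank as seen
    for m in big(B&(P[...,0]>.4)&(P[...,0]<.65)&(P[...,1]>-.3)&(P[...,1]<.25))[:1]: print(n,"pine",rect(plane(g,np.argwhere(m)[:,::-1],.039)),m.sum())
E
python3 c.py; python3 w.py w9
```

```text
11.4 [ 0.5436 -0.1412 -0.0041] 2.4403444291572867 [-0.1 -0.4  0.3]
side pine (array([ 552. , -114.8]), array([64.9, 36. ]), 65.79) 262
scene pine (array([555.8, -71.5]), array([ 87.1, 110.9]), 2.32) 639
t 11.5 tcp [ 0.5435 -0.141  -0.0041] yangle 2.4639641480010086 z [-0.  0. -1.] F [-0.4 -0.3 -0.2] gap 0.05148783438826355
eye [ 0.54  -0.064  0.166] [[1.0, 0.04, 0.01], [0.04, -0.95, -0.3], [-0.0, 0.3, -0.95]]
red (array([476.3, -49.1]), array([25.9, 26.8]), 3.03) 5194
red (array([601.5, -43.6]), array([26.2, 26.4]), 1.92) 5168
pine (array([540.5, -80.9]), array([ 99.5, 101.2]), 2.27) 62671
tcp gauge x,y -108.18552651128566 -1.1061722792963966
```

It has entered the gap and is centred to about 0.1 mm, with no force. I'll continue.

Request:
jog_arm([
  [0.06, 0, 0, 0, 0, 0, 0.6],
  [0.06, 0, 0, 0, 0, 0, 0.6],
  [0.06, 0, 0, 0, 0, 0, 0.6],
  [0.06, 0, 0, 0, 0, 0, 0.6],
  [0.06, 0, 0, 0, 0, 0, 0.6],
  [0.06, 0, 0, 0, 0, 0, 0.6],
  [0.06, 0, 0, 0, 0, 0, 0.6],
  [0.06, 0, 0, 0, 0, 0, 0.6],
  [0.06, 0, 0, 0, 0, 0, 0.6],
  [0.06, 0, 0, 0, 0, 0, 0.6],
])

```text
time_s: 12.55
position: [0.5405, -0.0691, -0.004]
tool_rot: [[-0.043, 0.999, 0.0], [0.999, 0.043, -0.0], [-0.0, 0.0, -1.0]]
ft_force: [0.0, -1.5, 0.6]
finger_gap: 0.0507
grip_force: 0.6
```

```bash
python3 w.py w10
```

```text
t 12.55 tcp [ 0.5405 -0.0691 -0.004 ] yangle 2.4435701418879616 z [ 0. -0. -1.] F [ 0.  -1.5  0.6] gap 0.050714871249478786
eye [0.537 0.008 0.166] [[1.0, 0.04, 0.01], [0.04, -0.95, -0.3], [0.0, 0.3, -0.95]]
field (array([602.1,  44.6]), array([4.4, 7.1]), 46.59)
red (array([600.9, -29. ]), array([26.1, 52.1]), 2.62) 6021
red (array([475.6, -34.7]), array([25.8, 52.2]), 2.91) 5893
pine (array([537.6,  -9. ]), array([ 99.6, 101.3]), 2.34) 62868
pine (array([412.7, -49.4]), array([1.4, 0.5]), 34.27) 4
tcp gauge x,y -35.12458976624377 -1.090869098748725
```

View pics/w10.png

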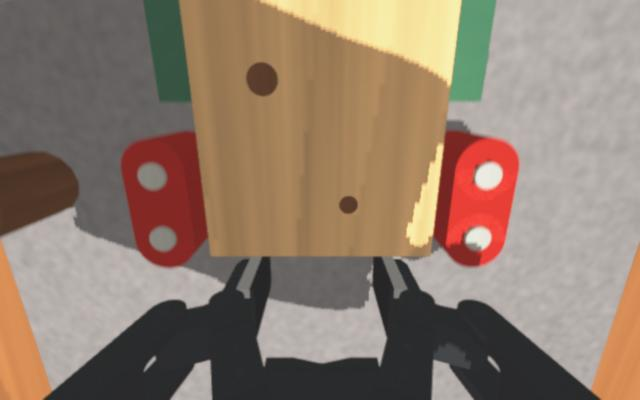

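The blank is midway through the gap between the cheeks, at (165,195) and (478,195), with an even margin on both sides. Before the gripper reaches the cheeks I'll check that its knuckles clear their tops.

```bash
python3 - <<'E'
from h import *
g=np.load("w10.npz");P=cloud(g);f=g["frame"]
m=(f.max(2)<75)&(P[...,2]>.02)&(P[...,1]<-.04)&(P[...,1]>-.11)&(np.abs(P[...,0]-.54)<.09)
Q=P[m]
for z in np.arange(.02,.12,.008):
    q=Q[abs(Q[:,2]-z)<.004]
    if len(q): print(round(z,3),len(q),(q[:,0].min()-.5405).round(3),(q[:,0].max()-.5405).round(3))
E
```

```text
0.028 90 -0.026 0.026
0.036 376 -0.039 0.039
0.044 550 -0.039 0.039
0.052 644 -0.039 0.039
0.06 723 -0.039 0.038
0.068 911 -0.05 0.048
0.076 3444 -0.058 0.057
0.084 6886 -0.06 0.06
0.092 4453 -0.062 0.061
0.1 8430 -0.064 0.063
0.108 7939 -0.065 0.064
0.116 1369 -0.025 0.023
```

Request:
jog_arm([
  [0.07, 0, 0, 0, 0, 0, 0.6],
  [0.08, 0, 0, 0, 0, 0, 0.6],
  [0.08, 0, 0, 0, 0, 0, 0.6],
  [0.08, 0, 0, 0, 0, 0, 0.6],
  [0.08, 0, 0, 0, 0, 0, 0.6],
  [0.08, 0, 0, 0, 0, 0, 0.6],
  [0.08, 0, 0, 0, 0, 0, 0.6],
  [0.08, 0, 0, 0, 0, 0, 0.6],
  [0.07, 0, 0, 0, 0, 0, 0.6],
  [0.04, 0, 0, 0, 0, 0, 0.6],
])

```text
time_s: 13.6
position: [0.5367, 0.0199, -0.0041]
tool_rot: [[-0.043, 0.999, -0.0], [0.999, 0.043, 0.0], [0.0, -0.0, -1.0]]
ft_force: [0.2, -0.6, -0.4]
finger_gap: 0.0514
grip_force: 0.3
```

```bash
python3 w.py w11
```

```text
t 13.6 tcp [ 0.5367  0.0199 -0.0041] yangle 2.4660484251578985 z [-0.  0. -1.] F [ 0.2 -0.6 -0.4] gap 0.051376068283563434
eye [0.533 0.097 0.166] [[1.0, 0.04, 0.01], [0.04, -0.95, -0.3], [-0.0, 0.3, -0.95]]
field (array([607.4,  14.7]), array([1.1, 3.2]), 9.35)
red (array([475.5, -33.7]), array([24.9, 20.3]), 88.84) 981
red (array([602.2, -28.3]), array([19.8, 24.9]), 6.08) 928
pine (array([533.8,  80.4]), array([ 99.2, 100.3]), 2.45) 62715
pine (array([650.9,  86.8]), array([16.6, 51.9]), 19.54) 2849
tcp gauge x,y 53.36199021700488 -1.3178981091509867
```

The blank centre is at about x=121 mm, well inside the field. I'll back off, rise and check.

Request:
jog_arm([
  [-0.06, 0, 0, 0, 0, 0, 0.6],
  [-0.06, 0, 0, 0, 0, 0, 0.6],
  [0, 0, -0.2, 0, 0, 0, 0.6],
  [0, 0, -0.35, 0, 0, 0, 0.6],
  [0, 0, -0.35, 0, 0, 0, 0.6],
  [0, 0, -0.35, 0, 0, 0, 0.6],
  [0, 0, -0.35, 0, 0, 0, 0.6],
  [0, 0, -0.35, 0, 0, 0, 0.6],
  [0, 0, 0, 0, 0, 0, 0.6],
  [0, 0, 0, 0, 0, 0, 0.6],
])

```text
time_s: 14.65
position: [0.5376, 0.0038, 0.2304]
tool_rot: [[-0.042, 0.999, 0.001], [0.999, 0.042, -0.0], [-0.0, 0.001, -1.0]]
ft_force: [-0.3, 0.1, -1.1]
finger_gap: 0.0513
grip_force: 0.0
```

```bash
python3 w.py w12
```

```text
t 14.65 tcp [0.5376 0.0038 0.2304] yangle 2.3902101211765987 z [ 0.001 -0.    -1.   ] F [-0.3  0.1 -1.1] gap 0.05129671144906995
eye [0.534 0.081 0.4  ] [[1.0, 0.04, 0.01], [0.04, -0.95, -0.3], [0.0, 0.31, -0.95]]
field (array([537.7, 170.8]), array([31.6,  8.6]), 2.35)
red (array([475.1, -34.7]), array([24.4, 52.4]), 3.29) 631
red (array([601.5, -29.5]), array([23.4, 52.3]), 2.66) 609
pine (array([533.9,  85. ]), array([ 99.1, 108.6]), 2.35) 8668
pine (array([669.4,  94.7]), array([34.9, 61.9]), 3.57) 1913
tcp gauge x,y 37.193361153200975 -0.9098705066830738
```

View pics/w12.png

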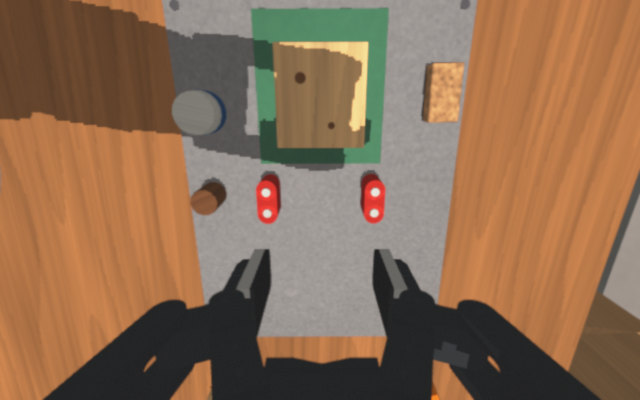

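The blank, at (320,95), lies wholly within the green field with a green margin all round. The tin (197,112), stub (207,199) and sander (443,92) are untouched, and the arm is clear.

```bash
python3 -c "
from workcell import r;print(r.sign_off())"
```

```text
the job is handed in; nothing more can be done
None
```

The pine blank passed through the gap and lies flat, wholly on the green field; the sanding block, tin and dowel stub stayed in place, the robot is clear, and I handed the job in at about 14.7 s of the 64 s limit.

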